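# Roll a bearing sleeve up to its stop and lock it in

## Task

Push the steel bearing sleeve slowly up the ramp with your fingertips, without letting it run back, until it drops into the nest against the stop at the top. Then push the blue tab of the keeper bolt all the way in, so that the bolt bars the sleeve's way back, and take your hand away. Only push, gently: do not pinch, lift or carry the sleeve, and leave everything else on the bench where it stands.

Things in the scene. Friction and masses are not known exactly. Their poses are not given: they have to be found in the camera images.
- roller: Steel sleeve with two brass bands: 50 mm across, 80 mm long, about 0.4 kg, polished, slips easily along fingers, rolls freely. Origin at its middle, own y = its axis. Starts across the foot of the ramp against a 6 mm high lip, middle at fixture (-0.107, 0, 0.042) m. Let go on the slope it rolls back; over 0.25 m/s it has run away, over 8 mm off the ramp it is lifted, over 40 N from the fingers is too hard.
- fixture: Fixed loading fixture: grey base 250x120x8 mm with aluminium ramp, nest and dark upright stop. Origin on the bench top (z = 0) on the lane's centre line; x level, up the ramp towards the stop, y left, z up. In m: ramp face from (x -0.125, z 0.014) to (x 0.058, z 0.043); then level nest floor, z 0.041, 2 mm below the ramp's edge; stop face x 0.094, top z 0.087.
- ramp: The fixture's ramp, tilted 0.157 rad (9 degrees), 185 mm long. Origin at the middle of its face's lower edge; x up the slope, y left, z square out of the face. The sleeve's middle is at z 0.025 m on the ramp. Dark curbs 10 mm above the face guide the sleeve; the lane between them is 86 mm wide, centred on y = 0.
- seat (a point): Where the sleeve's middle lies when it rests in the nest touching the stop: fixture-frame (0.069, 0, 0.066). In the nest it has about 1.5 mm of play towards the ramp and stays there when let go.
- keeper (a joint): Slide of the keeper bolt (m): 0 open (starts 0 to 0.008), 0.045 fully in. Moves along fixture +y, from the ramp's right towards its middle; about 2 N, stays where left. Steel bar 12x12 mm at fixture x 0.034, z 0.066; tip at y -0.050 open, -0.005 in, then 4 mm behind the seated sleeve. It passes a grey guide block at y -0.070 to -0.052, x 0.017 to 0.051, top z 0.080.
- keeper_tab (a point): Middle of the outer upright face of the bolt's blue tab, to be pushed towards fixture +y; free from the right and above. Tab 26 mm wide (along x), 8 mm thick, from z 0.060 to 0.096. This point is at fixture (0.034, -0.125, 0.084) m with the bolt open, y -0.080 when in.
- steel_cup_2: Bystander, to be left alone: upright turned steel cup, 48 mm wide, 66 mm tall, standing left of the fixture. Origin at the centre of its underside.
- spool: Bystander, to be left alone: upright solder spool with black flanges, 55 mm wide, 38 mm tall, standing left of the foot of the ramp. Origin at the centre of its underside.
- stepper_loose: Bystander, to be left alone: loose stepper motor, 67x42x42 mm, lying behind the stop. Origin at the centre of its underside.
- terminal_block: Bystander, to be left alone: green terminal block, 16x60x18 mm, left front of the bench. Origin at the centre of its underside.
- mouse_a: Bystander, to be left alone: dark computer mouse, 99x56x41 mm, right front of the bench. Origin at the centre of its underside.
There are look-alikes about, which are no part of the job. Leave any green or orange look-alike of the roller alone.

How it is judged:
By the outcome, as a careful person would: the job done as asked, in the order asked, and still so for the second after the job is handed in, with the robot touching nothing.
It also fails if it takes over 45 s, if anything falls off the work surface, if the arm or the gripper's body presses on something with over 40 N, if the wrist force passes 120 N, or if a joint passes its speed limit or range.

## Robot

A 7-joint arm with a two-finger parallel gripper is mounted at the origin on a cart in front of the work surface, level with it; the furniture and walls round the work are solid. World frame = base frame: x ahead of the robot, y to its left, z up, the work surface at z = 0. Lengths are in m, angles in rad, forces in N, time in s.
With the tool pointing down it reaches from about 0.4 to 0.85 m from the base axis. Payload 4.5 kg.
Tool frame: the origin (TCP) lies on the centre line of the jaws, within the pads' length; the fingertips stand 25 mm ahead of it and the grasp point (between the pads) lies 6 mm ahead of it; z points along the fingers, y is the direction in which the jaws open and shut (so a half turn about z gives the same grasp; the last joint's range is limited). The gripper opens to 88 mm and grips with 3 to 60 N. Pads are 18 mm wide; open, the fingers measure 123 mm over their backs; the gripper's body (75 mm by 187 mm) begins 45 mm behind the grasp point.
Start: joints at [-1.2, 0.689, -0.195, 1.565, 0.157, 0.902, -0.215], TCP at [0.207, 0.59, 0.264] pointing down, gripper open.
Joint ranges: [-3.01, 3.01], [-0.46, 2.08], [-1.47, 1.51], [0.13, 2.56], [-1, 4.14], [0.04, 2.09], [-2.66, 2.66]. Speed limits (rad/s): [2.57, 2.57, 3.14, 3.14, 3.14, 3.14, 3.14].

## Interface

Orientations are given as a unit quaternion [x, y, z, w].
In Python, from plant import r, eyes gives the robot as it stands.
- The arm moves only by the tool servo_tool, never from a script. Its argument "deltas" is a list of rows, each an object of numbers: "dx", "dy", "dz": the shift along the tool's x, y, z in units of 60 mm (1.0 is 60 mm); "ax", "ay", "az": the turn, a rotation vector about the tool's x, y, z in units of 6 degrees (1.0 is 6 degrees); "hand": the finger opening in mm, from 0 to 88.1. A call has 1 to 10 rows; each row is the pose to reach, as a shift and turn from the pose commanded when the call began, along the tool's axes at that moment; what a row does not reach only later rows make up. A row lasts 1/8 s, in which the tool goes at most 62.5 mm and 10.7 degrees, less where a joint would pass 70% of its speed; a pose out of reach is approached as far as the arm can. A call with a gripper value outside its range is refused whole. The fingers move at their own pace and stop on an object; "newtons" is the grip in N (left out, the last holds). Time passes only in rows, so rows that repeat a pose let the fingers close. It gives the time, the measured TCP pose, the force and the opening at its end, in the units of the state.
- r.get_state(): the state, without advancing time (a new reading comes with each control period).
- eyes.snapshot(name): name is "side" or "top" or "wrist"; returns (picture, depth): 480x640x3 uint8, red, green, blue; 480x640 float32, m along the optical axis (not along the pixel's ray), 0 where there is no reading.
- eyes.camera_model(name): a dict with "fx", "fy", "cx", "cy" (pixels), "k1" (the pictures are not rectified: a ray, as slopes to the right and down, at radius r is drawn at 1 + k1 r^2 times it, then the intrinsics apply), "pose" (4x4, takes a point from camera to world coordinates). Camera axes: x right, y up, looking along -z (the intrinsics and any distortion apply to the point x, -y, -z); pixel columns grow to the right and rows downward; lengths in m; the calibration is good to about 2 mm. A picture is of the moment at which its call begins: read the wrist's pose just before it. camera_model takes no time and is no camera call; for the wrist camera it gives the pose at the moment of the call.
- r.finish_job(): hands the job in, once; it reports no verdict.
The state is a dict: "clock": time; "q": joint angles; "qd": joint speeds; "joint_torque": joint torques, N m; "tool_pos": TCP position; "eef_rot": TCP orientation; "contact_force": force on the tool from outside, world axes, zero at the start; "moment": the same for the moment, N m; "opening": opening from 0.0 (shut) to 1.0 (fully open).
Only numpy, scipy, OpenCV 4.12 (cv2) and the standard library are available. Lean on these libraries where they do the work, as an engineer would, in place of code of your own. Each camera call takes 0.05 s, during which the arm holds its last target.

## Working session

There is one attempt and no reset: what is moved stays moved. The work goes in short steps, Python scripts to look and compute and a tool call to move; the robot and the scene stay as the last step left them, time stands still between calls to the robot, and variables do not carry over. Pictures are saved under pics/ and viewed, and the job is handed in when it is done.

Besides the shell and the picture viewer there is one more tool, called as name([rows], argument=value, ...), one row to a line, values as JSON. servo_tool: Moves the arm, as the interface text tells. Its arguments: {"type":"object","properties":{"deltas":{"type":"array","items":{"type":"object","properties":{"dx":{"type":"number"},"dy":{"type":"number"},"dz":{"type":"number"},"ax":{"type":"number"},"ay":{"type":"number"},"az":{"type":"number"},"hand":{"type":"number"}}}},"newtons":{"type":"number"}},"required":["deltas"]}

```bash
ls; mkdir -p pics; cat > h.py <<'E'
import numpy as np,cv2,json
from plant import r,eyes
def snap(n,f):
    m=eyes.camera_model(n)
    p,d=eyes.snapshot(n)
    cv2.imwrite(f'pics/{f}.png',p[:,:,::-1]); np.savez(f'pics/{f}.npz',p=p,d=d,pose=m['pose'],K=[m[k] for k in('fx','fy','cx','cy','k1')])
    return p,d,m
def ray(m,u,v):
    K=np.array([[m['fx'],0,m['cx']],[0,m['fy'],m['cy']],[0,0,1]]);
    x,y=cv2.undistortPoints(np.array([[[u,v]]],float),K,np.array([m['k1'],0,0,0,0.]))[0,0]
    P=np.array(m['pose']); return P[:3,3],P[:3,:3]@np.array([x,-y,-1.])
def onz(m,u,v,z):
    o,d=ray(m,u,v); return o+d*(z-o[2])/d[2]
def dep(m,u,v,d):
    o,k=ray(m,u,v); return o+k*d
def load(f):
    a=np.load(f'pics/{f}.npz'); m=dict(zip(('fx','fy','cx','cy','k1'),a['K'])); m['pose']=a['pose']; return a['p'],a['d'],m
def proj(m,X):
    P=np.array(m['pose']); c=P[:3,:3].T@(np.array(X)-P[:3,3]); x,y=c[0]/-c[2],-c[1]/-c[2]; s=1+m['k1']*(x*x+y*y)
    return m['fx']*x*s+m['cx'],m['fy']*y*s+m['cy']
E
python3 - <<'E'
from h import *
s=r.get_state(); print(s)
for n in('top','side'):
    p,d,m=snap(n,n+'0'); print(n,m)
E
```

```text
pics
{'clock': 0.0, 'q': array([-1.20018692,  0.68994925, -0.19454255,  1.56632501,  0.15734454,
        0.90248246, -0.21508516]), 'qd': array([-0.00062755, -0.00287351, -0.00153644,  0.00129597, -0.00149735,
        0.00025636, -0.00054202]), 'joint_torque': array([-2.11457968e-04, -5.27543521e+01, -1.26676697e+00, -1.53433353e+01,
       -5.26316394e-02,  6.30933748e-03,  1.69477157e-04]), 'tool_pos': array([0.20639818, 0.58933304, 0.26293746]), 'eef_rot': array([ 1.67537513e-01,  9.85865306e-01, -8.79746383e-04, -7.58197234e-05]), 'contact_force': array([ 0.17868355,  0.29150167, -0.82367779]), 'moment': array([-0.02094025,  0.00690975, -0.01564799]), 'opening': 0.9981624007609609}
top {'fx': 551.9838441642685, 'fy': 551.9838441642685, 'cx': 317.2402335223636, 'cy': 246.38409282144386, 'k1': 0.03793784259963564, 'pose': array([[-2.85976577e-02,  9.95989611e-01, -8.47754013e-02,
         4.09620110e-01],
       [-9.99590197e-01, -2.83868453e-02,  3.69134481e-03,
         5.13116775e-02],
       [ 1.27003488e-03,  8.48462238e-02,  9.96393248e-01,
         1.80740701e+00],
       [ 0.00000000e+00,  0.00000000e+00,  0.00000000e+00,
         1.00000000e+00]])}
side {'fx': 448.30841012862993, 'fy': 448.30841012862993, 'cx': 318.80246460194695, 'cy': 242.546532093303, 'k1': -0.09731964245001332, 'pose': array([[-0.97702538,  0.12119784, -0.17530686,  0.36487189],
       [-0.21266496, -0.50051669,  0.83920001,  0.99201283],
       [ 0.01396522,  0.85720133,  0.51479204,  0.69605679],
       [ 0.        ,  0.        ,  0.        ,  1.        ]])}
```

View pics/top0.png

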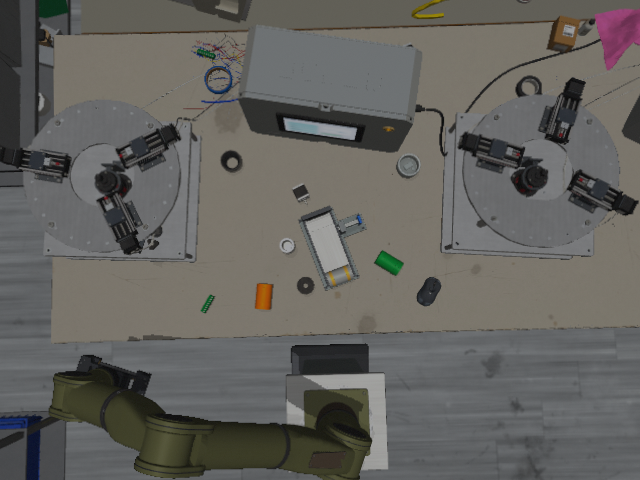

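View pics/side0.png

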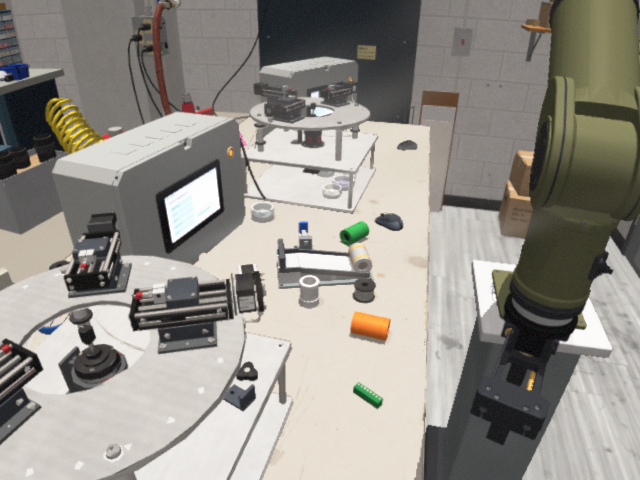

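```bash
python3 - <<'E'
from h import *
p,d,m=load('top0')
c=p[190:310,250:410]; cv2.imwrite('pics/c1.png',cv2.resize(c,(800,600),interpolation=cv2.INTER_CUBIC)[:,:,::-1])
p2,d2,m2=load('side0')
c=p2[210:300,260:380]; cv2.imwrite('pics/c2.png',cv2.resize(c,(800,600),interpolation=cv2.INTER_CUBIC)[:,:,::-1])
E
```

```text
(no output)
```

View pics/c1.png

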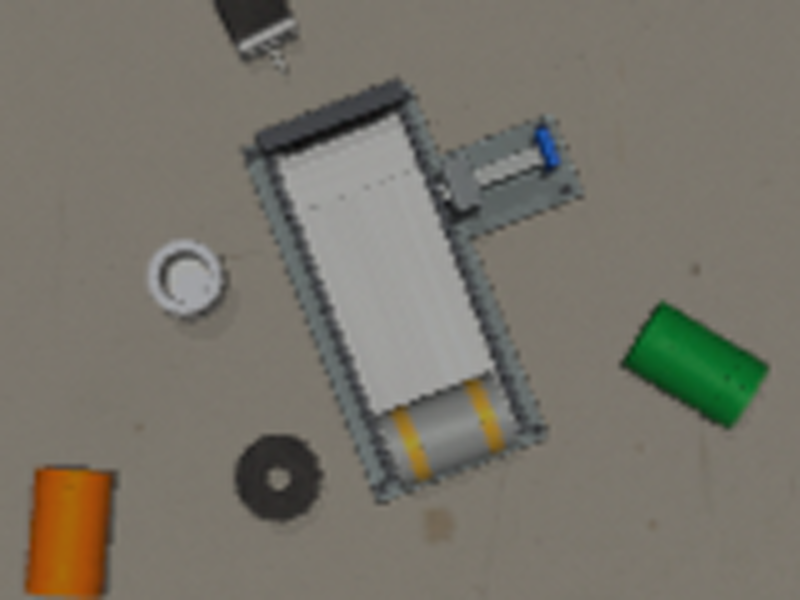

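View pics/c2.png

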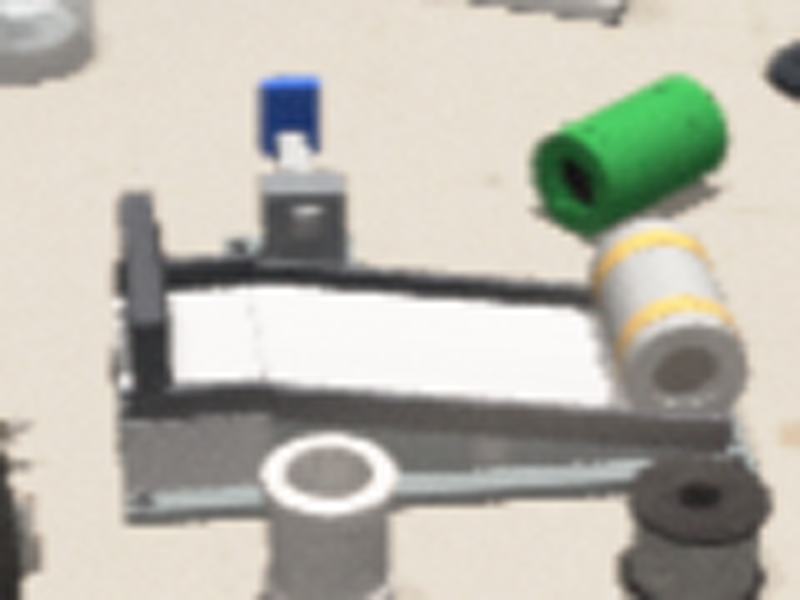

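Three cylinders are visible in the top view. The steel one with brass bands at (341,277) is the roller. The green (389,263) and orange (264,297) ones are look-alikes. The crop confirms it: the banded one lies across the foot of the ramp, and the blue tab is at (359,219).

```bash
cat >> h.py <<'E'
from scipy.optimize import least_squares
def fitfix(m,uv,X,x0=(0.55,0,0.4)):
    # planar fixture pose from labelled points (fixture coords)
    W=np.array([onz(m,u,v,x[2]) for (u,v),x in zip(uv,X)]); X=np.array(X)
    def f(a):
        c,s=np.cos(a[2]),np.sin(a[2]); return np.r_[a[0]+c*X[:,0]-s*X[:,1]-W[:,0],a[1]+s*X[:,0]+c*X[:,1]-W[:,1]]
    o=least_squares(f,x0); return o.x,o.fun
def fw(F,X):
    c,s=np.cos(F[2]),np.sin(F[2]); return np.array([F[0]+c*X[0]-s*X[1],F[1]+s*X[0]+c*X[1],X[2]])
E
python3 - <<'E'
from h import *
p,d,m=load('top0')
uv=[(250+u/5,190+v/5) for u,v in [(248,152),(382,500),(545,430)]]
X=[(.125,.06,.008),(-.125,.06,.008),(-.125,-.06,.008)]
print(fitfix(m,uv,X))
p,d,m2=load('side0')
F=fitfix(m,uv,X)[0]
for x in [(.034,-.125,.084),(-.107,0,.042),(.094,0,.087)]:
    print(fw(F,x),proj(m,fw(F,x)),proj(m2,fw(F,x)))
M=eyes.camera_model('wrist'); s=r.get_state()
from scipy.spatial.transform import Rotation as R
T=np.eye(4);T[:3,:3]=R.from_quat(s['eef_rot']).as_matrix();T[:3,3]=s['tool_pos']
print(np.round(np.linalg.inv(T)@M['pose'],3), M['fx']); print(T.round(3))
E
```

```text
(array([0.55656078, 0.00535613, 0.34275359]), array([ 0.00414278, -0.00103619, -0.00310659,  0.00376759,  0.00089206,
       -0.00465965]))
[ 0.63059332 -0.10094619  0.084     ] (np.float64(362.9300904347308), np.float64(221.52288568981322)) (np.float64(306.28052878502143), np.float64(223.41380060545126))
[ 0.45578467 -0.03060462  0.042     ] (np.float64(341.76320371155583), np.float64(278.15963523134025)) (np.float64(363.00756243753824), np.float64(256.5284810333886))
[0.64509306 0.03694782 0.087     ] (np.float64(318.9715925534894), np.float64(218.06417373088655)) (np.float64(288.32468326904495), np.float64(246.43270626751988))
[[-0.     0.951  0.309  0.08 ]
 [ 1.     0.001 -0.001 -0.   ]
 [-0.001  0.309 -0.951 -0.122]
 [ 0.     0.     0.     1.   ]] 352.6827214311837
[[-0.944  0.33  -0.     0.206]
 [ 0.33   0.944 -0.002  0.589]
 [-0.    -0.002 -1.     0.263]
 [ 0.     0.     0.     1.   ]]
```

```bash
cat >> h.py <<'E'
from scipy.spatial.transform import Rotation as R
def plan(pw,yaw,s=None):
    """row (units) for target TCP world pos pw, tool straight down with tool x at world yaw"""
    s=s or r.get_state(); Q=R.from_quat(s['eef_rot'])
    x=np.array([np.cos(yaw),np.sin(yaw),0]); z=np.array([0,0,-1.]); T=R.from_matrix(np.c_[x,np.cross(z,x),z])
    return (Q.inv().apply(np.array(pw)-s['tool_pos'])/.06).round(3),(np.degrees((Q.inv()*T).as_rotvec())/6).round(3)
E
python3 - <<'E'
from h import *
p,d,m=load('top0')
for u,v in [(200,260),(182,190),(130,250)]: print(onz(m,u,v,0),onz(m,u,v,.25))
print(plan((.40,.25,.264),np.radians(80)))
print(plan((.40,.25,.264),np.radians(160)))
E
```

```text
[0.52962466 0.42944533 0.        ] [0.51302567 0.377142   0.25      ]
[0.76308967 0.48607725 0.        ] [0.71419786 0.4259406  0.25      ]
[0.56897797 0.65676685 0.        ] [0.54693564 0.57302047 0.25      ]
(array([-4.914, -4.273, -0.009]), array([-1.2000e-02,  1.2000e-02,  1.3452e+01]))
(array([-4.914, -4.273, -0.009]), array([-0.015,  0.001,  0.119]))
```

servo_tool([
  {"dx": -0.4,"dy": -0.35,"az": 1.0,"hand": 24},
  {"dx": -1.0,"dy": -0.9,"az": 2.5,"hand": 24},
  {"dx": -1.7,"dy": -1.5,"az": 4.2,"hand": 24},
  {"dx": -2.4,"dy": -2.1,"az": 6.0,"hand": 24},
  {"dx": -3.1,"dy": -2.7,"az": 7.8,"hand": 24},
  {"dx": -3.8,"dy": -3.3,"az": 9.6,"hand": 24},
  {"dx": -4.4,"dy": -3.8,"az": 11.4,"hand": 24},
  {"dx": -4.9,"dy": -4.3,"az": 13.0,"hand": 24},
])

```text
schema error: expected keys dx, dy, dz, ax, ay, az, hand
```

```bash
python3 - <<'E'
from h import *
s=r.get_state(); print(s['q'].round(2),s['tool_pos'],s['clock'])
print(plan((.53,-.005,.264),.343))
E
```

```text
[-1.2   0.69 -0.19  1.57  0.16  0.9  -0.22] [0.20640726 0.58940622 0.26300884] 0.1
(array([-8.363e+00, -7.569e+00, -4.000e-03]), array([-5.000e-03,  1.900e-02,  2.351e+01]))
```

All keys are required, so I'll include them all.

servo_tool([
  {"dx": -0.4,"dy": -0.35,"dz": 0,"ax": 0,"ay": 0,"az": 1.0,"hand": 24},
  {"dx": -1.0,"dy": -0.9,"dz": 0,"ax": 0,"ay": 0,"az": 2.5,"hand": 24},
  {"dx": -1.7,"dy": -1.5,"dz": 0,"ax": 0,"ay": 0,"az": 4.2,"hand": 24},
  {"dx": -2.4,"dy": -2.1,"dz": 0,"ax": 0,"ay": 0,"az": 6.0,"hand": 24},
  {"dx": -3.1,"dy": -2.7,"dz": 0,"ax": 0,"ay": 0,"az": 7.8,"hand": 24},
  {"dx": -3.8,"dy": -3.3,"dz": 0,"ax": 0,"ay": 0,"az": 9.6,"hand": 24},
  {"dx": -4.4,"dy": -3.8,"dz": 0,"ax": 0,"ay": 0,"az": 11.4,"hand": 24},
  {"dx": -4.9,"dy": -4.3,"dz": 0,"ax": 0,"ay": 0,"az": 13.0,"hand": 24},
])

```text
clock: 1.1
tool_pos: [0.3995, 0.2476, 0.2637]
eef_rot: [0.753, 0.658, 0.0, 0.0]
contact_force: [-0.0, -0.4, -0.1]
opening: 0.276
```

```bash
python3 - <<'E'
from h import *
s=r.get_state(); print(s['q'].round(2),s['tool_pos'],s['clock'])
print(plan((.53,-.005,.264),.343))
E
```

```text
[-0.76  0.5   0.16  2.03 -0.13  0.63 -0.65] [0.39954956 0.24757225 0.26366573] 1.1
(array([-3.881,  2.717, -0.005]), array([ 2.0000e-03, -0.0000e+00,  1.0445e+01]))
```

servo_tool([
  {"dx": -0.4,"dy": 0.3,"dz": 0,"ax": 0,"ay": 0,"az": 1.0,"hand": 24},
  {"dx": -1.0,"dy": 0.7,"dz": 0,"ax": 0,"ay": 0,"az": 2.6,"hand": 24},
  {"dx": -1.7,"dy": 1.2,"dz": 0,"ax": 0,"ay": 0,"az": 4.4,"hand": 24},
  {"dx": -2.4,"dy": 1.7,"dz": 0,"ax": 0,"ay": 0,"az": 6.2,"hand": 24},
  {"dx": -3.0,"dy": 2.1,"dz": 0,"ax": 0,"ay": 0,"az": 8.0,"hand": 24},
  {"dx": -3.5,"dy": 2.5,"dz": 0,"ax": 0,"ay": 0,"az": 9.6,"hand": 24},
  {"dx": -3.88,"dy": 2.72,"dz": 0,"ax": 0,"ay": 0,"az": 10.44,"hand": 24},
  {"dx": -3.88,"dy": 2.72,"dz": 0,"ax": 0,"ay": 0,"az": 10.44,"hand": 24},
])

```text
clock: 2.1
tool_pos: [0.5313, -0.0045, 0.2635]
eef_rot: [0.985, 0.173, -0.0, 0.001]
contact_force: [-0.2, 0.0, -0.3]
opening: 0.277
```

```bash
python3 - <<'E'
from h import *
p,d,m=snap('wrist','w0')
s=r.get_state(); print(s['q'].round(2),s['tool_pos'],s['clock'],s['contact_force'])
np.save('w0.npy',s['tool_pos'])
E
```

```text
[-0.35  0.6   0.44  1.87 -0.36  0.75 -0.93] [ 0.53070282 -0.00245393  0.26333529] 2.15 [-0.00986423  0.4671335  -1.36473856]
```

View pics/w0.png

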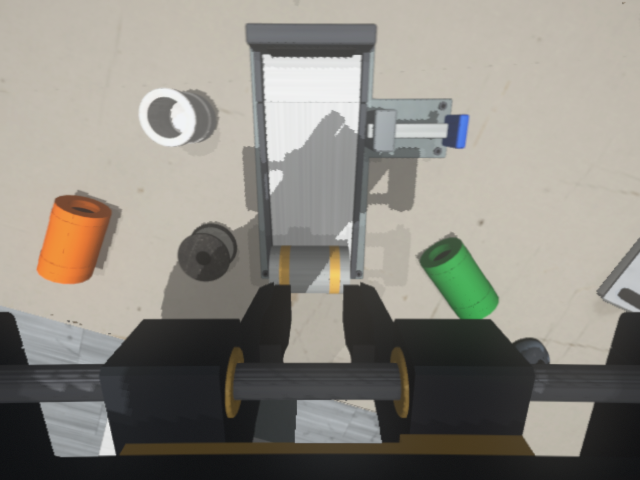

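```bash
python3 - <<'E'
from h import *
p,d,m=load('w0')
a=cv2.resize(p[80:170,355:475],(800,600),interpolation=cv2.INTER_CUBIC)
cv2.imwrite('pics/k1.png',a[:,:,::-1])
a=cv2.resize(p[15:120,240:380],(800,600),interpolation=cv2.INTER_CUBIC)
cv2.imwrite('pics/k2.png',a[:,:,::-1])
E
```

```text
(no output)
```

View pics/k1.png

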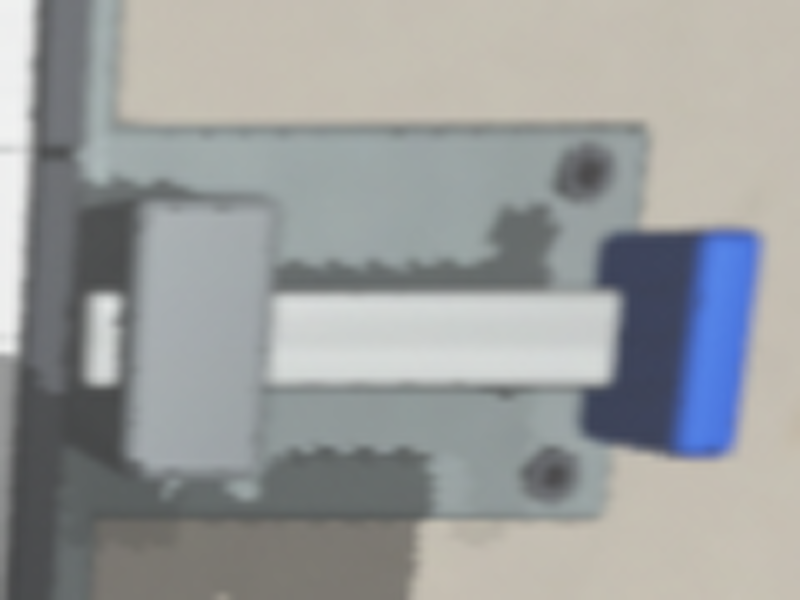

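View pics/k2.png

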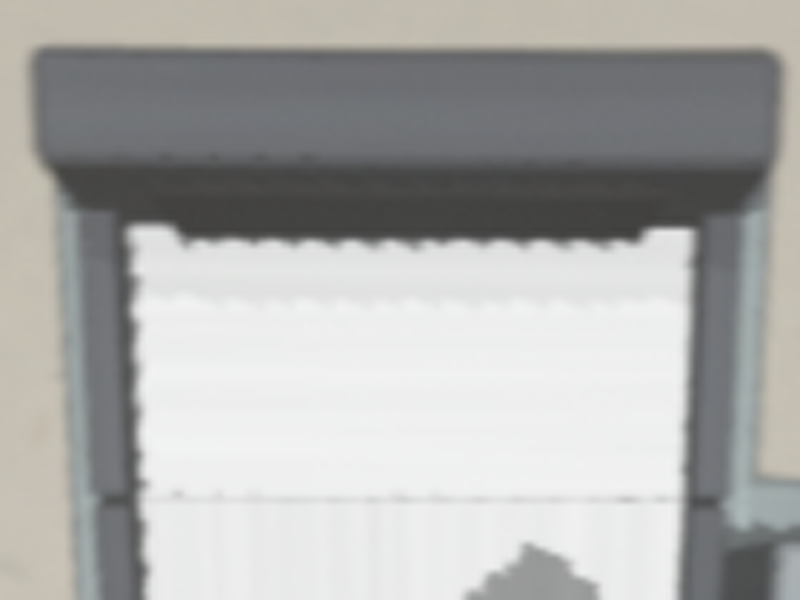

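```bash
python3 - <<'E'
from h import *
p,d,m=load('w0')
uv=[(375.2,110),(396.2,110),(373.3,150.5),(393.7,151.2),(264.5,102.2),(360.8,102.2)]
X=[(.051,-.052,.08),(.051,-.07,.08),(.017,-.052,.08),(.017,-.07,.08),(.058,.043,.043),(.058,-.043,.043)]
F,e=fitfix(m,uv,X,(.55,0,.34)); print(F,(e*1e3).round(1))
def inv(F,w):
    c,s=np.cos(F[2]),np.sin(F[2]); a=w[0]-F[0];b=w[1]-F[1]; return np.array([c*a+s*b,-s*a+c*b,w[2]]).round(4)
for u,v,z in [(469.3,115.3,.096),(465,148.3,.096),(247.9,43.3,.087),(374.8,43.3,.087),(458.8,114.5,.096)]: print(inv(F,onz(m,u,v,z)))
# roller: brass mask
hsv=cv2.cvtColor(p,cv2.COLOR_RGB2HSV); k=cv2.inRange(hsv,(18,110,90),(32,255,255)); k[:230]=0;k[300:]=0
n,l,st,ce=cv2.connectedComponentsWithStats(k)
for i in range(1,n):
    if st[i,4]>40: print(st[i],ce[i],inv(F,onz(m,*ce[i],.067)))
print(proj(m,fw(F,(-.107,.04,.042))),proj(m,fw(F,(-.107,-.04,.042))))
# depth check
for u,v in [(312,150),(312,60),(385,130)]: print(u,v,inv(F,dep(m,u,v,d[v,u])))
s=r.get_state(); print('tcp fix',inv(F,s['tool_pos']))
np.save('F.npy',F)
E
```

```text
[0.56541159 0.01237047 0.34608749] [ 0.7  1.  -1.2 -0.4  0.2 -0.3  0.2 -0.7 -0.3 -0.9  0.3  1.4]
[ 0.0458 -0.1221  0.096 ]
[ 0.0211 -0.1222  0.096 ]
[0.0969 0.0472 0.087 ]
[ 0.097 -0.048  0.087]
[ 0.0464 -0.114   0.096 ]
[279 247  10  38 338] [284.02366864 266.08579882] [-0.0929  0.0273  0.067 ]
[330 248  10  45 410] [334.27317073 270.56829268] [-0.0976 -0.0218  0.067 ]
(np.float64(274.4827940852147), np.float64(269.0692025250037)) (np.float64(350.2311363973365), np.float64(269.1228772997897))
312 150 [0.0152 0.     0.0368]
312 60 [ 0.0922 -0.0003  0.0418]
385 130 [ 0.0348 -0.0609  0.0799]
tcp fix [-0.0377 -0.0022  0.2633]
```

```bash
cat >> h.py <<'E'
def inv(F,w):
    c,s=np.cos(F[2]),np.sin(F[2]); a=w[0]-F[0];b=w[1]-F[1]; return np.array([c*a+s*b,-s*a+c*b,w[2]]).round(4)
try: F=np.load('F.npy')
except Exception: pass
E
python3 - <<'E'
from h import *
print(plan(fw(F,(-.158,0.001,.263)),F[2]),plan(fw(F,(-.158,0.001,.058)),F[2]))
E
```

```text
(array([-2.005, -0.062,  0.007]), array([-0.005,  0.009,  0.041])) (array([-2.002, -0.06 ,  3.424]), array([-0.005,  0.009,  0.041]))
```

servo_tool([
  {"dx": -0.6,"dy": -0.02,"dz": 0,"ax": 0,"ay": 0,"az": 0.04,"hand": 24},
  {"dx": -1.3,"dy": -0.04,"dz": 0,"ax": 0,"ay": 0,"az": 0.04,"hand": 24},
  {"dx": -1.8,"dy": -0.06,"dz": 0.3,"ax": 0,"ay": 0,"az": 0.04,"hand": 24},
  {"dx": -2.0,"dy": -0.06,"dz": 0.9,"ax": 0,"ay": 0,"az": 0.04,"hand": 24},
  {"dx": -2.0,"dy": -0.06,"dz": 1.6,"ax": 0,"ay": 0,"az": 0.04,"hand": 24},
  {"dx": -2.0,"dy": -0.06,"dz": 2.2,"ax": 0,"ay": 0,"az": 0.04,"hand": 24},
  {"dx": -2.0,"dy": -0.06,"dz": 2.4,"ax": 0,"ay": 0,"az": 0.04,"hand": 24},
  {"dx": -2.0,"dy": -0.06,"dz": 2.4,"ax": 0,"ay": 0,"az": 0.04,"hand": 24},
])

```text
clock: 3.15
tool_pos: [0.4163, -0.0386, 0.1191]
eef_rot: [0.985, 0.174, -0.001, -0.001]
contact_force: [-0.8, 0.7, -0.4]
opening: 0.274
```

```bash
python3 - <<'E'
from h import *
s=r.get_state(); print(s['q'].round(2),inv(F,s['tool_pos']),s['clock'],s['contact_force'])
p,d,m=snap('wrist','w1')
print(plan(fw(F,(-.158,0.001,.058)),F[2]))
E
```

```text
[-0.07  0.75  0.09  2.3  -0.56  0.12 -0.67] [-0.1575  0.0026  0.1191] 3.15 [-0.79298199  0.65869885 -0.4339653 ]
(array([-0.012,  0.021,  1.029]), array([-0.014,  0.004,  0.023]))
```

View pics/w1.png

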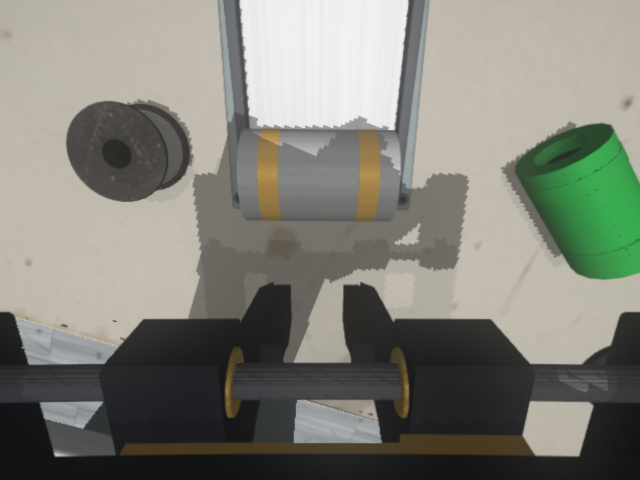

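```bash
cat >> h.py <<'E'
def plant_(tip,tilt,s=None,yaw=None):
    """row units so that the fingertip centre is at fixture point tip; tool leaned forward (+x) by tilt deg"""
    s=s or r.get_state(); Q=R.from_quat(s['eef_rot']); yaw=F[2] if yaw is None else yaw
    T=R.from_euler('z',yaw)*R.from_matrix(np.diag([1,-1,-1.]))*R.from_euler('y',-tilt,degrees=True)
    pw=fw(F,tip)-T.apply([0,0,.025])
    return (Q.inv().apply(pw-s['tool_pos'])/.06).round(3),(np.degrees((Q.inv()*T).as_rotvec())/6).round(3)
def tipf(s):
    return inv(F,s['tool_pos']+R.from_quat(s['eef_rot']).apply([0,0,.025]))
E
python3 - <<'E'
from h import *
s=r.get_state(); print(tipf(s),s['contact_force'])
print(plant_((-.157,.001,.094),12),plant_((-.157,.001,.032),12))
E
```

```text
[-0.1572  0.0022  0.0947] [-0.05487113 -0.23847598 -0.19362474]
(array([0.091, 0.019, 0.021]), array([-0.012, -1.996,  0.025])) (array([0.091, 0.021, 1.055]), array([-0.012, -1.996,  0.025]))
```

servo_tool([
  {"dx": 0.05,"dy": 0.01,"dz": 0,"ax": 0,"ay": -0.7,"az": 0.02,"hand": 24},
  {"dx": 0.09,"dy": 0.02,"dz": 0,"ax": 0,"ay": -1.4,"az": 0.02,"hand": 24},
  {"dx": 0.09,"dy": 0.02,"dz": 0.1,"ax": 0,"ay": -2.0,"az": 0.02,"hand": 24},
  {"dx": 0.09,"dy": 0.02,"dz": 0.4,"ax": 0,"ay": -2.0,"az": 0.02,"hand": 24},
  {"dx": 0.09,"dy": 0.02,"dz": 0.75,"ax": 0,"ay": -2.0,"az": 0.02,"hand": 24},
  {"dx": 0.09,"dy": 0.02,"dz": 1.0,"ax": 0,"ay": -2.0,"az": 0.02,"hand": 24},
  {"dx": 0.09,"dy": 0.02,"dz": 1.05,"ax": 0,"ay": -2.0,"az": 0.02,"hand": 24},
  {"dx": 0.09,"dy": 0.02,"dz": 1.05,"ax": 0,"ay": -2.0,"az": 0.02,"hand": 24},
])

```text
clock: 4.2
tool_pos: [0.4227, -0.0394, 0.0571]
eef_rot: [0.98, 0.17, -0.103, 0.018]
contact_force: [-0.3, 0.3, 0.1]
opening: 0.272
```

```bash
python3 - <<'E'
from h import *
s=r.get_state(); print(s['q'].round(2),tipf(s),s['clock'],s['contact_force'])
p,d,m=snap('wrist','w2')
print(plant_((-.14,.001,.033),12)); print(plant_((.0,.001,.055),12)) 
E
```

```text
[-0.23  0.94  0.29  2.14 -0.54  0.33 -0.73] [-0.157  -0.0003  0.0326] 4.2 [-0.33009278  0.33919915  0.08249816]
(array([ 0.275, -0.024, -0.062]), array([-0.001, -0.007, -0.021]))
(array([ 2.482, -0.029, -0.905]), array([-0.001, -0.007, -0.021]))
```

View pics/w2.png

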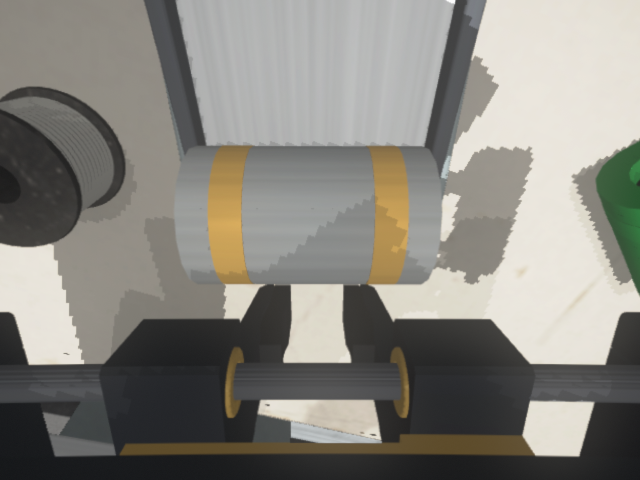

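servo_tool([
  {"dx": 0.06,"dy": -0.01,"dz": -0.02,"ax": 0,"ay": 0,"az": 0,"hand": 24},
  {"dx": 0.12,"dy": -0.02,"dz": -0.04,"ax": 0,"ay": 0,"az": 0,"hand": 24},
  {"dx": 0.17,"dy": -0.02,"dz": -0.055,"ax": 0,"ay": 0,"az": 0,"hand": 24},
  {"dx": 0.21,"dy": -0.02,"dz": -0.07,"ax": 0,"ay": 0,"az": 0,"hand": 24},
  {"dx": 0.25,"dy": -0.02,"dz": -0.085,"ax": 0,"ay": 0,"az": 0,"hand": 24},
  {"dx": 0.29,"dy": -0.02,"dz": -0.1,"ax": 0,"ay": 0,"az": 0,"hand": 24},
  {"dx": 0.33,"dy": -0.02,"dz": -0.115,"ax": 0,"ay": 0,"az": 0,"hand": 24},
  {"dx": 0.37,"dy": -0.02,"dz": -0.13,"ax": 0,"ay": 0,"az": 0,"hand": 24},
])

```text
clock: 5.25
tool_pos: [0.4411, -0.0312, 0.0601]
eef_rot: [0.98, 0.169, -0.106, 0.018]
contact_force: [-5.9, -1.4, 6.0]
opening: 0.272
```

```bash
python3 - <<'E'
from h import *
s=r.get_state(); print(s['q'].round(2),tipf(s),s['clock'],s['contact_force'])
p,d,m=snap('wrist','w3')
print(plant_((-.05,.001,.047),12)); print(plant_((.0,.001,.055),12)) 
E
```

```text
[-0.26  0.94  0.32  2.08 -0.53  0.4  -0.76] [-0.137   0.0013  0.0357] 5.25 [-5.94121265 -1.44096584  5.95371025]
(array([ 1.362, -0.003, -0.49 ]), array([-0.018,  0.043, -0.031]))
(array([ 2.148, -0.006, -0.798]), array([-0.018,  0.043, -0.031]))
```

View pics/w3.png

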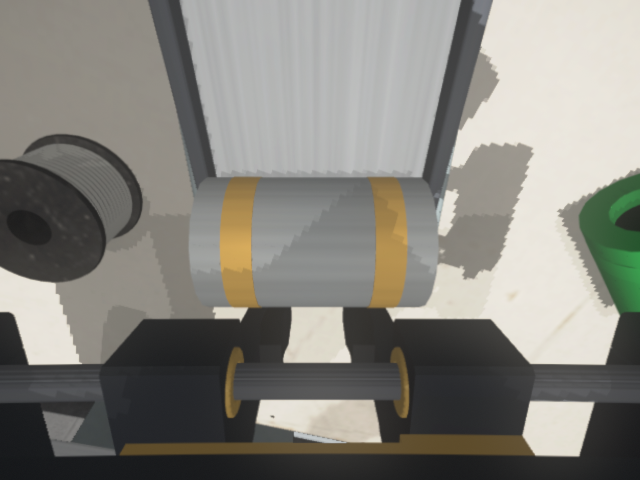

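```bash
cat >> h.py <<'E'
def roller(m,r1,r2,u=313):
    a=ray(m,u,r1);b=ray(m,u,r2); d1=a[1]/np.linalg.norm(a[1]);d2=b[1]/np.linalg.norm(b[1]); k=d1+d2;o=a[0]
    # distance along bisector for cylinder radius 25 perpendicular to axis
    half=np.arccos(d1@d2)/2; k/=np.linalg.norm(k); return inv(F,o+k*.025/np.sin(half))
E
python3 - <<'E'
from h import *
for f,a,b in [('w2',146,283.5),('w3',178,306.5)]:
    p,d,m=load(f)
    g=cv2.cvtColor(p,cv2.COLOR_RGB2GRAY)[:,318].astype(int)
    print(f,roller(m,a,b)); print([ (i,g[i+1]-g[i]) for i in range(130,330) if abs(g[i+1]-g[i])>12])
    for v in (a+15,(a+b)//2): print(inv(F,dep(m,313,v,d[int(v),313])))
E
```

```text
w2 [-0.1069  0.0007  0.0422]
[(142, np.int64(-15)), (145, np.int64(-42)), (283, np.int64(63)), (284, np.int64(23))]
[-0.0829  0.0005  0.0518]
[-0.0954  0.0004  0.0639]
w3 [-0.0998  0.0024  0.0426]
[(176, np.int64(-29)), (177, np.int64(-19)), (305, np.int64(18)), (306, np.int64(53)), (307, np.int64(20))]
[-0.0749  0.002   0.0515]
[-0.0855  0.002   0.066 ]
```

```bash
cat >> h.py <<'E'
def table(xcs,tilts,y=.001,dzt=.010):
    s=r.get_state()
    for xc,t in zip(xcs,tilts):
        zc=.0422+.1585*(xc+.107)
        if xc>.058: zc=.0675
        t_=np.radians(t); tip=(xc-(.034+dzt*np.sin(t_))/np.cos(t_),y,zc-dzt)
        a,b=plant_(tip,t,s); print(round(xc,4),a.round(2),b.round(2))
E
python3 - <<'E'
from h import *
table(-.0998+.0045*np.arange(0,11),[12,12,10.5,9,7.5,6,4.5,3,1.5,0,0])
E
```

```text
-0.0998 [-0.    0.    0.04] [-0.02  0.04 -0.03]
-0.0953 [0.07 0.   0.01] [-0.02  0.04 -0.03]
-0.0908 [ 0.14  0.   -0.02] [-0.02  0.29 -0.03]
-0.0863 [ 0.2   0.   -0.05] [-0.02  0.54 -0.03]
-0.0818 [ 0.27  0.   -0.07] [-0.02  0.79 -0.03]
-0.0773 [ 0.34  0.   -0.1 ] [-0.02  1.04 -0.03]
-0.0728 [ 0.4   0.   -0.13] [-0.02  1.29 -0.03]
-0.0683 [ 0.47  0.   -0.16] [-0.02  1.54 -0.03]
-0.0638 [ 0.53  0.   -0.18] [-0.02  1.79 -0.03]
-0.0593 [ 0.6   0.   -0.21] [-0.02  2.04 -0.03]
-0.0548 [ 0.67  0.   -0.24] [-0.02  2.04 -0.03]
```

servo_tool([
  {"dx": 0.07,"dy": 0,"dz": -0.01,"ax": 0,"ay": 0,"az": -0.02,"hand": 24},
  {"dx": 0.14,"dy": 0,"dz": -0.03,"ax": 0,"ay": 0.25,"az": -0.02,"hand": 24},
  {"dx": 0.2,"dy": 0,"dz": -0.05,"ax": 0,"ay": 0.5,"az": -0.03,"hand": 24},
  {"dx": 0.27,"dy": 0,"dz": -0.08,"ax": 0,"ay": 0.75,"az": -0.03,"hand": 24},
  {"dx": 0.34,"dy": 0,"dz": -0.1,"ax": 0,"ay": 1.0,"az": -0.03,"hand": 24},
  {"dx": 0.4,"dy": 0,"dz": -0.13,"ax": 0,"ay": 1.25,"az": -0.03,"hand": 24},
  {"dx": 0.47,"dy": 0,"dz": -0.16,"ax": 0,"ay": 1.5,"az": -0.03,"hand": 24},
  {"dx": 0.53,"dy": 0,"dz": -0.18,"ax": 0,"ay": 1.75,"az": -0.03,"hand": 24},
  {"dx": 0.6,"dy": 0,"dz": -0.21,"ax": 0,"ay": 2.0,"az": -0.03,"hand": 24},
  {"dx": 0.67,"dy": 0,"dz": -0.24,"ax": 0,"ay": 2.0,"az": -0.03,"hand": 24},
])

```text
clock: 6.55
tool_pos: [0.4838, -0.0164, 0.0656]
eef_rot: [0.985, 0.172, -0.0, -0.0]
contact_force: [-2.5, -1.2, 2.2]
opening: 0.272
```

```bash
cat >> h.py <<'E'
def chk(f):
    s=r.get_state(); print(s['q'].round(2),'tip',tipf(s),s['clock'],'F',s['contact_force'].round(1),'fix-frame F',R.from_euler('z',-F[2]).apply(s['contact_force']).round(1))
    p,d,m=snap('wrist',f)
    g=cv2.cvtColor(p,cv2.COLOR_RGB2GRAY)[:,318].astype(int)
    print([ (i,int(g[i+1]-g[i])) for i in range(90,345) if abs(g[i+1]-g[i])>12])
E
python3 - <<'E'
from h import *
chk('w4')
table(-.055+.0048*np.arange(0,11),[0]*11)
E
```

```text
[-0.13  0.88  0.12  2.13 -0.61  0.16 -0.68] tip [-0.0865  0.0006  0.0406] 6.55 F [-2.5 -1.2  2.2] fix-frame F [-2.7 -0.3  2.2]
[(156, -20), (157, -35), (174, -32), (175, -14), (299, 15), (300, 14), (330, -13), (331, -31), (332, -28), (343, 14), (344, 14)]
-0.055 [-0.07 -0.01  0.  ] [-0.   -0.02  0.01]
-0.0502 [ 0.01 -0.01 -0.01] [-0.   -0.02  0.01]
-0.0454 [ 0.09 -0.01 -0.02] [-0.   -0.02  0.01]
-0.0406 [ 0.17 -0.01 -0.04] [-0.   -0.02  0.01]
-0.0358 [ 0.25 -0.01 -0.05] [-0.   -0.02  0.01]
-0.031 [ 0.33 -0.01 -0.06] [-0.   -0.02  0.01]
-0.0262 [ 0.41 -0.01 -0.07] [-0.   -0.02  0.01]
-0.0214 [ 0.49 -0.01 -0.08] [-0.   -0.02  0.01]
-0.0166 [ 0.57 -0.01 -0.1 ] [-0.   -0.02  0.01]
-0.0118 [ 0.65 -0.01 -0.11] [-0.   -0.02  0.01]
-0.007 [ 0.73 -0.   -0.12] [-0.   -0.02  0.01]
```

View pics/w4.png

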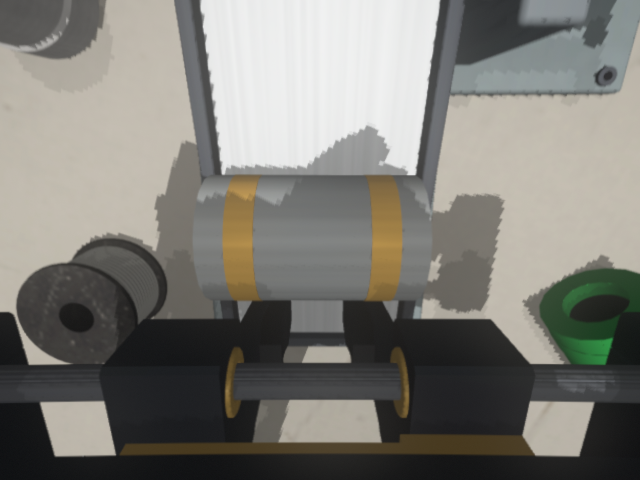

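servo_tool([
  {"dx": 0.08,"dy": 0,"dz": -0.013,"ax": 0,"ay": 0,"az": 0,"hand": 24},
  {"dx": 0.16,"dy": 0,"dz": -0.025,"ax": 0,"ay": 0,"az": 0,"hand": 24},
  {"dx": 0.24,"dy": 0,"dz": -0.038,"ax": 0,"ay": 0,"az": 0,"hand": 24},
  {"dx": 0.32,"dy": 0,"dz": -0.05,"ax": 0,"ay": 0,"az": 0,"hand": 24},
  {"dx": 0.4,"dy": 0,"dz": -0.063,"ax": 0,"ay": 0,"az": 0,"hand": 24},
  {"dx": 0.48,"dy": 0,"dz": -0.076,"ax": 0,"ay": 0,"az": 0,"hand": 24},
  {"dx": 0.56,"dy": 0,"dz": -0.089,"ax": 0,"ay": 0,"az": 0,"hand": 24},
  {"dx": 0.64,"dy": 0,"dz": -0.101,"ax": 0,"ay": 0,"az": 0,"hand": 24},
  {"dx": 0.72,"dy": 0,"dz": -0.114,"ax": 0,"ay": 0,"az": 0,"hand": 24},
  {"dx": 0.8,"dy": 0,"dz": -0.127,"ax": 0,"ay": 0,"az": 0,"hand": 24},
])

```text
clock: 7.85
tool_pos: [0.5295, 0.0002, 0.0731]
eef_rot: [0.985, 0.173, 0.0, -0.0]
contact_force: [-2.7, -0.6, 1.8]
opening: 0.275
```

```bash
python3 - <<'E'
from h import *
chk('w5'); p,d,m=load('w4'); print(roller(m,175,300)); p,d,m=load('w5'); print(roller(m,175,300)) 
table([.0,.04],[0]*2)
E
```

```text
[-0.22  0.9   0.22  1.99 -0.59  0.31 -0.73] tip [-0.0379  0.0008  0.0481] 7.85 F [-2.7 -0.6  1.8] fix-frame F [-2.7  0.3  1.8]
[(152, -23), (153, -21), (174, -17), (175, -26), (299, 16)]
[-0.051   0.0019  0.0511]
[-0.0025  0.0021  0.0587]
0.0 [ 0.05 -0.   -0.02] [ 0.   -0.02  0.02]
0.04 [ 0.71 -0.   -0.12] [ 0.   -0.02  0.02]
```

View pics/w5.png

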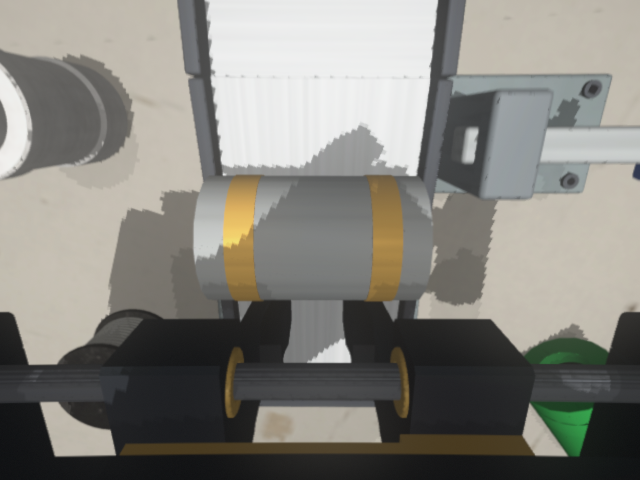

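servo_tool([
  {"dx": 0.08,"dy": 0,"dz": -0.013,"ax": 0,"ay": 0,"az": 0,"hand": 24},
  {"dx": 0.16,"dy": 0,"dz": -0.025,"ax": 0,"ay": 0,"az": 0,"hand": 24},
  {"dx": 0.24,"dy": 0,"dz": -0.038,"ax": 0,"ay": 0,"az": 0,"hand": 24},
  {"dx": 0.32,"dy": 0,"dz": -0.05,"ax": 0,"ay": 0,"az": 0,"hand": 24},
  {"dx": 0.4,"dy": 0,"dz": -0.063,"ax": 0,"ay": 0,"az": 0,"hand": 24},
  {"dx": 0.48,"dy": 0,"dz": -0.076,"ax": 0,"ay": 0,"az": 0,"hand": 24},
  {"dx": 0.56,"dy": 0,"dz": -0.089,"ax": 0,"ay": 0,"az": 0,"hand": 24},
  {"dx": 0.64,"dy": 0,"dz": -0.101,"ax": 0,"ay": 0,"az": 0,"hand": 24},
  {"dx": 0.72,"dy": 0,"dz": -0.114,"ax": 0,"ay": 0,"az": 0,"hand": 24},
  {"dx": 0.8,"dy": 0,"dz": -0.127,"ax": 0,"ay": 0,"az": 0,"hand": 24},
])

```text
clock: 9.15
tool_pos: [0.5746, 0.0166, 0.0807]
eef_rot: [0.985, 0.173, -0.0, -0.0]
contact_force: [-2.6, -0.9, 1.6]
opening: 0.27
```

```bash
python3 - <<'E'
from h import *
chk('w6'); p,d,m=load('w6'); print(roller(m,175,300)) 
table([.05,.06,.069],[0]*3)
E
```

```text
[-0.28  0.92  0.29  1.86 -0.57  0.44 -0.8 ] tip [0.01   0.0009 0.0557] 9.15 F [-2.6 -0.9  1.6] fix-frame F [-2.8  0.   1.6]
[(108, 30), (109, 57), (110, 46), (111, 22), (145, -26), (146, -32), (174, -42), (175, -20), (300, 16)]
[0.0455 0.0022 0.0663]
0.05 [ 0.08 -0.   -0.02] [ 0.   -0.02  0.01]
0.06 [ 0.24 -0.   -0.03] [ 0.   -0.02  0.01]
0.069 [ 0.4  -0.   -0.03] [ 0.   -0.02  0.01]
```

View pics/w6.png

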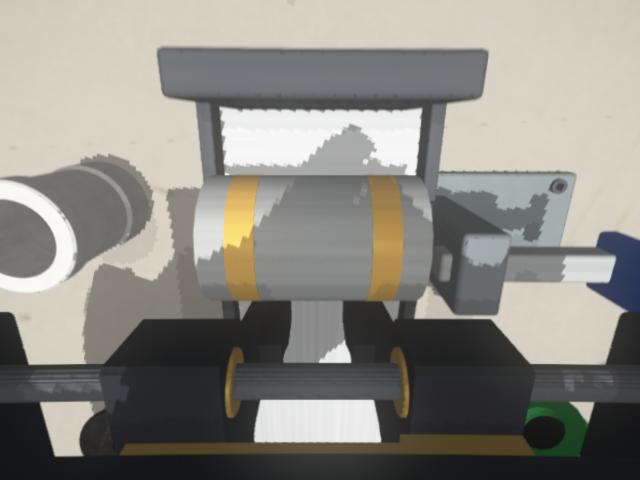

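servo_tool([
  {"dx": 0.05,"dy": 0,"dz": -0.008,"ax": 0,"ay": 0,"az": 0,"hand": 24},
  {"dx": 0.1,"dy": 0,"dz": -0.016,"ax": 0,"ay": 0,"az": 0,"hand": 24},
  {"dx": 0.14,"dy": 0,"dz": -0.022,"ax": 0,"ay": 0,"az": 0,"hand": 24},
  {"dx": 0.18,"dy": 0,"dz": -0.028,"ax": 0,"ay": 0,"az": 0,"hand": 24},
  {"dx": 0.21,"dy": 0,"dz": -0.03,"ax": 0,"ay": 0,"az": 0,"hand": 24},
  {"dx": 0.24,"dy": 0,"dz": -0.03,"ax": 0,"ay": 0,"az": 0,"hand": 24},
  {"dx": 0.27,"dy": 0,"dz": -0.03,"ax": 0,"ay": 0,"az": 0,"hand": 24},
  {"dx": 0.3,"dy": 0,"dz": -0.03,"ax": 0,"ay": 0,"az": 0,"hand": 24},
  {"dx": 0.33,"dy": 0,"dz": -0.03,"ax": 0,"ay": 0,"az": 0,"hand": 24},
  {"dx": 0.36,"dy": 0,"dz": -0.03,"ax": 0,"ay": 0,"az": 0,"hand": 24},
])

```text
clock: 10.45
tool_pos: [0.5947, 0.0239, 0.0825]
eef_rot: [0.985, 0.173, 0.0, -0.0]
contact_force: [0.2, -0.3, 0.5]
opening: 0.271
```

```bash
python3 - <<'E'
from h import *
chk('w7'); p,d,m=load('w7'); print(roller(m,175,300)) 
table([.06,.069],[0]*2)
E
```

```text
[-0.3   0.94  0.32  1.8  -0.56  0.5  -0.82] tip [0.0315 0.0009 0.0575] 10.45 F [ 0.2 -0.3  0.5] fix-frame F [ 0.1 -0.3  0.5]
[(112, -58), (113, -37), (115, 52), (116, 62), (118, -41), (123, -52), (124, -38), (126, 14), (157, -15), (172, 26), (173, 15), (292, 15)]
[0.0669 0.0022 0.068 ]
0.06 [-0.1 -0.  -0. ] [-0.   -0.    0.01]
0.069 [ 0.05 -0.    0.  ] [-0.   -0.    0.01]
```

View pics/w7.png

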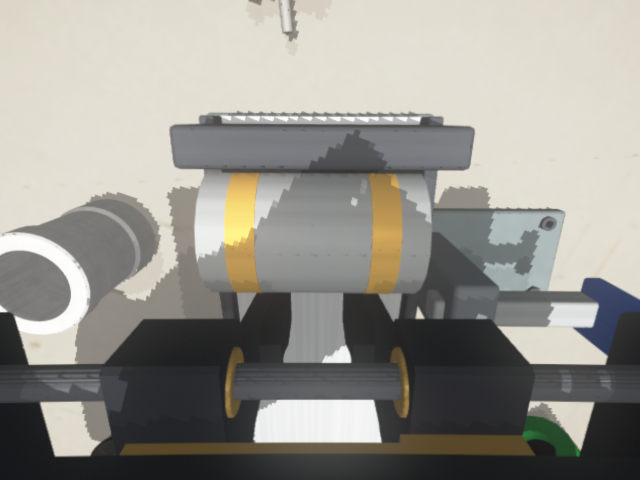

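```bash
cat >> h.py <<'E'
def backx(m,row,zc=.066,u=318):
    o,d=ray(m,u,row); o=inv(F,o); d=R.from_euler('z',-F[2]).apply(d); n=np.array([d[0],d[2]])/np.hypot(d[0],d[2])
    # signed perpendicular distance of centre from ray = .025
    f=lambda x: abs((x-o[0])*n[1]-(zc-o[2])*n[0])-.025
    from scipy.optimize import brentq
    xs=np.linspace(-.15,.15,601); v=[f(x) for x in xs]
    return [round(brentq(f,xs[i],xs[i+1]),4) for i in range(600) if v[i]*v[i+1]<0]
E
python3 - <<'E'
from h import *
for f,row,z in [('w6',300,.0664),('w5',299.5,.0587),('w7',292.5,.066)]:
    p,d,m=load(f); print(f,backx(m,row,z))
p,d,m=load('w7'); 
for v in (200,230,260): print(inv(F,dep(m,318,v,d[v,318])))
E
```

```text
w6 [-0.0113, 0.0456]
w5 [-0.0591, -0.0022]
w7 [0.0128, 0.0691]
[0.086  0.0002 0.084 ]
[0.0766 0.0002 0.0888]
[0.0664 0.0002 0.0909]
```

```bash
python3 - <<'E'
from h import *
for t in [(.008,.001,.0575),(.008,.001,.15),(.034,-.165,.15),(.034,-.165,.07)]: print(t,*plant_(t,0))
E
```

```text
(0.008, 0.001, 0.0575) [-0.396 -0.002 -0.   ] [-0.001 -0.004  0.01 ]
(0.008, 0.001, 0.15) [-0.395 -0.003 -1.542] [-0.001 -0.004  0.01 ]
(0.034, -0.165, 0.15) [ 0.035  2.765 -1.542] [-0.001 -0.004  0.01 ]
(0.034, -0.165, 0.07) [ 0.034  2.765 -0.209] [-0.001 -0.004  0.01 ]
```

servo_tool([
  {"dx": -0.2,"dy": 0,"dz": 0,"ax": 0,"ay": 0,"az": 0,"hand": 24},
  {"dx": -0.4,"dy": 0,"dz": 0,"ax": 0,"ay": 0,"az": 0,"hand": 24},
  {"dx": -0.4,"dy": 0,"dz": -0.4,"ax": 0,"ay": 0,"az": 0,"hand": 24},
  {"dx": -0.4,"dy": 0,"dz": -1.0,"ax": 0,"ay": 0,"az": 0,"hand": 24},
  {"dx": -0.4,"dy": 0,"dz": -1.54,"ax": 0,"ay": 0,"az": 0,"hand": 24},
  {"dx": -0.3,"dy": 0.6,"dz": -1.54,"ax": 0,"ay": 0,"az": 0,"hand": 0},
  {"dx": -0.2,"dy": 1.2,"dz": -1.54,"ax": 0,"ay": 0,"az": 0,"hand": 0},
  {"dx": -0.05,"dy": 1.9,"dz": -1.54,"ax": 0,"ay": 0,"az": 0,"hand": 0},
  {"dx": 0.03,"dy": 2.5,"dz": -1.54,"ax": 0,"ay": 0,"az": 0,"hand": 0},
  {"dx": 0.03,"dy": 2.76,"dz": -1.54,"ax": 0,"ay": 0,"az": 0,"hand": 0},
])

```text
clock: 11.75
tool_pos: [0.6519, -0.1341, 0.1747]
eef_rot: [0.985, 0.171, -0.0, 0.0]
contact_force: [-0.8, -0.4, -0.5]
opening: 0.006
```

```bash
python3 - <<'E'
from h import *
chk('w8')
print(plant_((.034,-.165,.07),0))
E
```

```text
[-0.07  0.89  0.41  1.53 -0.44  0.82 -0.72] tip [ 0.0317 -0.1672  0.1497] 11.75 F [-0.8 -0.4 -0.5] fix-frame F [-0.9 -0.1 -0.5]
[(131, -32), (133, -15), (262, 13), (264, 25), (265, 18), (283, -36), (284, -51), (285, -26)]
(array([ 0.045, -0.061,  1.33 ]), array([ 0.019,  0.007, -0.031]))
```

View pics/w8.png

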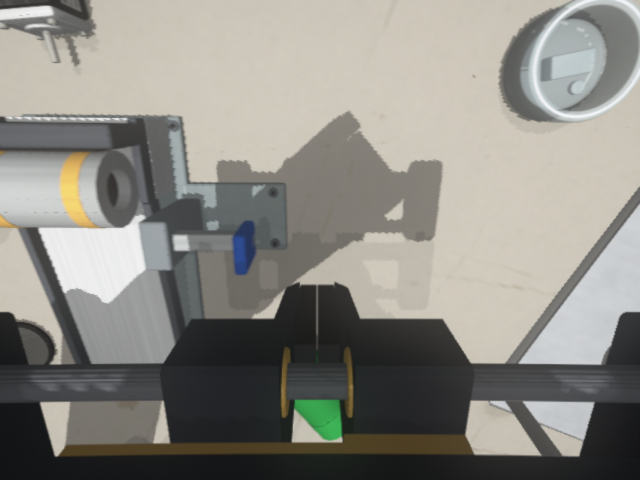

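```bash
python3 - <<'E'
from h import *
p,d,m=load('w8')
hsv=cv2.cvtColor(p,cv2.COLOR_RGB2HSV); k=cv2.inRange(hsv,(105,120,40),(130,255,255)); k[:,300:]=0
c=max(cv2.findContours(k,0,2)[0],key=cv2.contourArea); print(cv2.boundingRect(c))
a=cv2.approxPolyDP(c,2,True)[:,0]; 
for q in a: print(q,inv(F,onz(m,*q,.096)))
E
```

```text
(233, 222, 22, 52)
[251 222] [ 0.0553 -0.1287  0.096 ]
[245 222] [ 0.0553 -0.1252  0.096 ]
[233 238] [ 0.0454 -0.1173  0.096 ]
[237 273] [ 0.0225 -0.1181  0.096 ]
[245 273] [ 0.0225 -0.123   0.096 ]
[254 252] [ 0.0364 -0.1294  0.096 ]
[251 246] [ 0.0402 -0.1278  0.096 ]
```

servo_tool([
  {"dx": 0.04,"dy": -0.03,"dz": 0.3,"ax": 0,"ay": 0,"az": 0,"hand": 0},
  {"dx": 0.04,"dy": -0.05,"dz": 0.8,"ax": 0,"ay": 0,"az": 0,"hand": 0},
  {"dx": 0.04,"dy": -0.06,"dz": 1.2,"ax": 0,"ay": 0,"az": 0,"hand": 0},
  {"dx": 0.04,"dy": -0.06,"dz": 1.33,"ax": 0,"ay": 0,"az": 0,"hand": 0},
  {"dx": 0.04,"dy": -0.12,"dz": 1.33,"ax": 0,"ay": 0,"az": -0.03,"hand": 0},
  {"dx": 0.04,"dy": -0.2,"dz": 1.33,"ax": 0,"ay": 0,"az": -0.03,"hand": 0},
  {"dx": 0.04,"dy": -0.28,"dz": 1.33,"ax": 0,"ay": 0,"az": -0.03,"hand": 0},
  {"dx": 0.04,"dy": -0.35,"dz": 1.33,"ax": 0,"ay": 0,"az": -0.03,"hand": 0},
  {"dx": 0.04,"dy": -0.42,"dz": 1.33,"ax": 0,"ay": 0,"az": -0.03,"hand": 0},
  {"dx": 0.04,"dy": -0.5,"dz": 1.33,"ax": 0,"ay": 0,"az": -0.03,"hand": 0},
])

```text
clock: 13.05
tool_pos: [0.645, -0.1028, 0.0954]
eef_rot: [0.985, 0.174, 0.001, 0.001]
contact_force: [1.4, -1.1, -0.4]
opening: 0.004
```

```bash
python3 - <<'E'
from h import *
chk('w9')
print(plant_((.034,-.0975,.07),0))
E
```

```text
[-0.1   0.97  0.36  1.61 -0.49  0.65 -0.71] tip [ 0.0358 -0.1354  0.0704] 13.05 F [ 1.4 -1.1 -0.4] fix-frame F [ 1.  -1.5 -0.4]
[(141, -27), (142, -27), (210, -29), (283, -15), (284, -23)]
(array([-0.029, -0.615,  0.005]), array([ 0.003, -0.005,  0.042]))
```

View pics/w9.png

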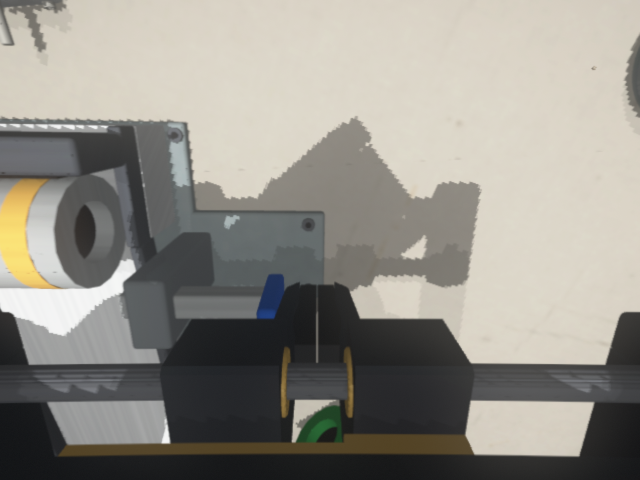

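servo_tool([
  {"dx": -0.01,"dy": -0.07,"dz": 0,"ax": 0,"ay": 0,"az": 0.02,"hand": 0},
  {"dx": -0.02,"dy": -0.14,"dz": 0,"ax": 0,"ay": 0,"az": 0.04,"hand": 0},
  {"dx": -0.03,"dy": -0.21,"dz": 0,"ax": 0,"ay": 0,"az": 0.04,"hand": 0},
  {"dx": -0.03,"dy": -0.28,"dz": 0,"ax": 0,"ay": 0,"az": 0.04,"hand": 0},
  {"dx": -0.03,"dy": -0.35,"dz": 0,"ax": 0,"ay": 0,"az": 0.04,"hand": 0},
  {"dx": -0.03,"dy": -0.42,"dz": 0,"ax": 0,"ay": 0,"az": 0.04,"hand": 0},
  {"dx": -0.03,"dy": -0.48,"dz": 0,"ax": 0,"ay": 0,"az": 0.04,"hand": 0},
  {"dx": -0.03,"dy": -0.53,"dz": 0,"ax": 0,"ay": 0,"az": 0.04,"hand": 0},
  {"dx": -0.03,"dy": -0.57,"dz": 0,"ax": 0,"ay": 0,"az": 0.04,"hand": 0},
])

```text
clock: 14.22
tool_pos: [0.6312, -0.0706, 0.0951]
eef_rot: [0.985, 0.172, -0.0, -0.0]
contact_force: [1.3, -0.3, 1.0]
opening: 0.005
```

```bash
python3 - <<'E'
from h import *
chk('w10')
print(plant_((.034,-.0975,.07),0))
E
```

```text
[-0.15  0.96  0.35  1.67 -0.51  0.61 -0.73] tip [ 0.0337 -0.1004  0.0701] 14.225 F [ 1.3 -0.3  1. ] fix-frame F [ 1.1 -0.7  1. ]
[(141, -52), (142, -15), (206, -27), (207, -22), (209, 13), (283, -14), (284, -23)]
(array([ 0.004, -0.04 ,  0.001]), array([-0.006,  0.001,  0.003]))
```

View pics/w10.png

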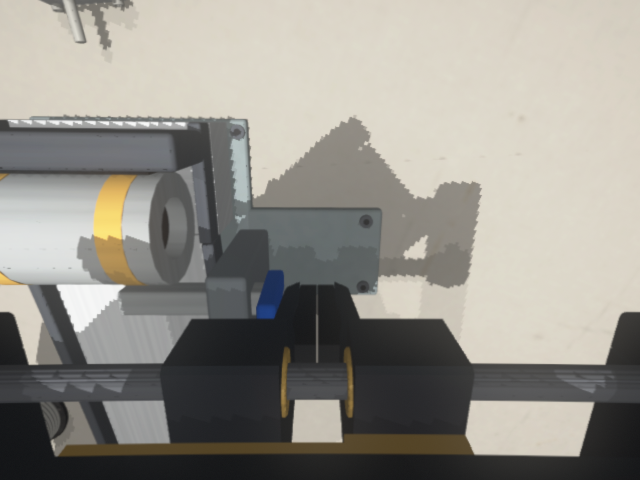

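servo_tool([
  {"dx": 0,"dy": -0.03,"dz": 0,"ax": 0,"ay": 0,"az": 0,"hand": 0},
  {"dx": 0,"dy": -0.06,"dz": 0,"ax": 0,"ay": 0,"az": 0,"hand": 0},
  {"dx": 0,"dy": -0.08,"dz": 0,"ax": 0,"ay": 0,"az": 0,"hand": 0},
  {"dx": 0,"dy": -0.1,"dz": 0,"ax": 0,"ay": 0,"az": 0,"hand": 0},
])

```text
clock: 14.78
tool_pos: [0.6296, -0.0666, 0.0952]
eef_rot: [0.985, 0.172, 0.0, 0.001]
contact_force: [3.3, -6.0, -1.1]
opening: 0.006
```

```bash
python3 - <<'E'
from h import *
chk('w11')
E
```

```text
[-0.16  0.96  0.35  1.67 -0.51  0.6  -0.74] tip [ 0.0336 -0.0961  0.0702] 14.775 F [ 3.3 -6.  -1.1] fix-frame F [ 1.1 -6.8 -1.1]
[(138, -48), (139, -20), (206, -25), (207, -21), (209, 13), (283, -15), (284, -23)]
```

View pics/w11.png

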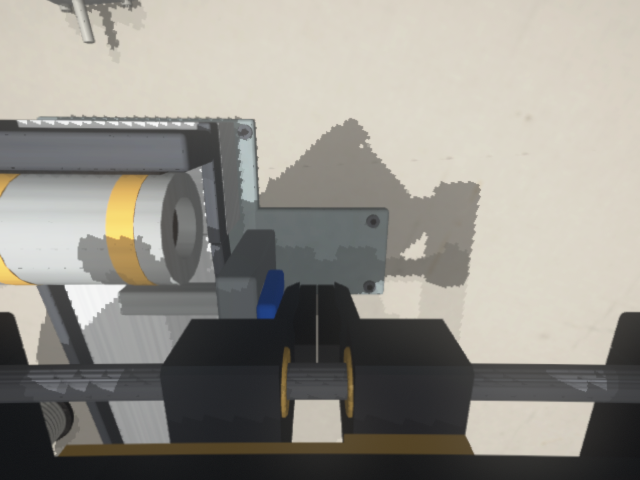

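servo_tool([
  {"dx": 0,"dy": -0.02,"dz": 0,"ax": 0,"ay": 0,"az": 0,"hand": 0},
  {"dx": 0,"dy": -0.03,"dz": 0,"ax": 0,"ay": 0,"az": 0,"hand": 0},
  {"dx": 0,"dy": -0.03,"dz": 0,"ax": 0,"ay": 0,"az": 0,"hand": 0},
])

```text
clock: 15.2
tool_pos: [0.6296, -0.0665, 0.0952]
eef_rot: [0.985, 0.171, 0.001, 0.002]
contact_force: [4.5, -6.1, -3.3]
opening: 0.009
```

```bash
python3 - <<'E'
from h import *
s=r.get_state(); print(tipf(s),R.from_euler('z',-F[2]).apply(s['contact_force']).round(1))
E
```

```text
[ 0.0336 -0.0961  0.0702] [ 2.1 -7.3 -3.3]
```

servo_tool([
  {"dx": 0,"dy": 0.15,"dz": 0,"ax": 0,"ay": 0,"az": 0,"hand": 0},
  {"dx": 0,"dy": 0.5,"dz": 0,"ax": 0,"ay": 0,"az": 0,"hand": 0},
  {"dx": 0,"dy": 0.8,"dz": -0.4,"ax": 0,"ay": 0,"az": 0,"hand": 0},
  {"dx": 0,"dy": 0.8,"dz": -1.2,"ax": 0,"ay": 0,"az": 0,"hand": 0},
  {"dx": -0.2,"dy": 0.5,"dz": -2.0,"ax": 0,"ay": 0,"az": 0,"hand": 0},
  {"dx": -0.5,"dy": 0,"dz": -2.6,"ax": 0,"ay": 0,"az": 0,"hand": 0},
  {"dx": -0.5,"dy": -0.4,"dz": -2.8,"ax": 0,"ay": 0,"az": 0,"hand": 0},
  {"dx": -0.5,"dy": -0.4,"dz": -2.8,"ax": 0,"ay": 0,"az": 0,"hand": 0},
])

```text
clock: 16.2
tool_pos: [0.5924, -0.0498, 0.264]
eef_rot: [0.985, 0.173, 0.001, -0.001]
contact_force: [0.1, -1.5, -0.2]
opening: 0.002
```

```bash
python3 - <<'E'
from h import *
chk('w12'); p,d,m=load('w12')
hsv=cv2.cvtColor(p,cv2.COLOR_RGB2HSV); k=cv2.inRange(hsv,(105,120,40),(130,255,255))
c=max(cv2.findContours(k,0,2)[0],key=cv2.contourArea); print(cv2.boundingRect(c))
for q in cv2.approxPolyDP(c,1.5,True)[:,0]: print(q,inv(F,onz(m,*q,.096)))
cv2.imwrite('pics/w12c.png',cv2.resize(p[100:300,200:440],(720,600),interpolation=cv2.INTER_CUBIC)[:,:,::-1])
E
```

```text
[-0.26  0.69  0.48  1.68 -0.4   0.87 -0.83] tip [ 0.0044 -0.0676  0.239 ] 16.2 F [ 0.1 -1.5 -0.2] fix-frame F [-0.4 -1.5 -0.2]
[(127, -13), (128, -25), (141, -15), (154, -21), (162, 15), (201, 14), (242, 13), (243, 37), (244, 14), (283, -34), (284, -49), (285, -24)]
(324, 169, 9, 31)
[327 169] [ 0.0474 -0.0757  0.096 ]
[324 171] [ 0.0458 -0.0733  0.096 ]
[324 198] [ 0.0234 -0.0735  0.096 ]
[331 199] [ 0.0226 -0.0794  0.096 ]
[332 171] [ 0.0458 -0.0798  0.096 ]
```

View pics/w12.png

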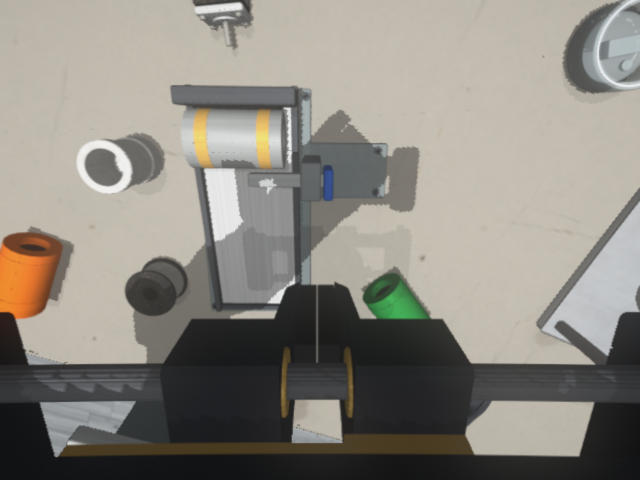

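View pics/w12c.png

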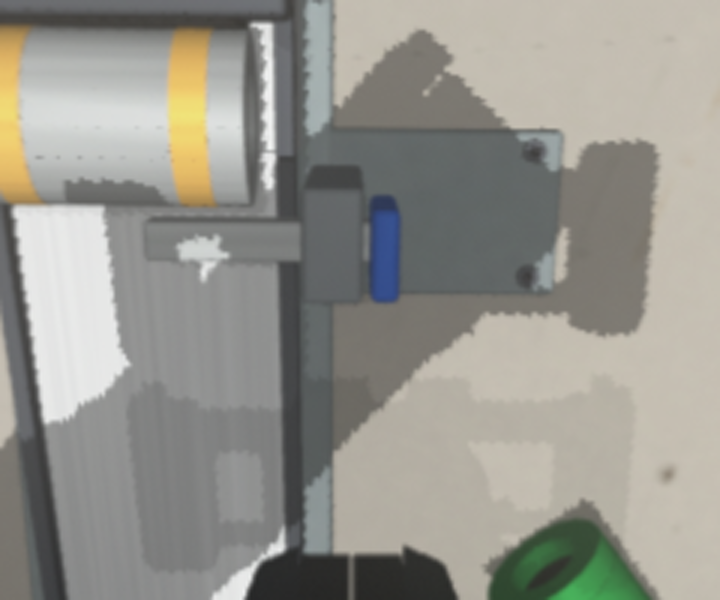

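```bash
python3 - <<'E'
from h import *
p,d,m=load('w12')
print('bolt tip',inv(F,onz(m,248.5,180,.072)),'roller back x',backx(m,168,u=240))
s=r.get_state(); print(s['contact_force'],s['qd'].round(3).max())
r.finish_job()
E
```

```text
bolt tip [ 0.0343 -0.0067  0.072 ] roller back x [0.0189, 0.0693]
[-0.08569012 -0.64650773 -0.99028366] 0.027
the job is handed in; nothing more can be done
```

The sleeve is seated in the nest against the stop, the keeper bolt is fully in behind it, and the job was handed in at about 16 s of the 45 s allowed.

- **Sleeve:** I pushed it up the ramp with two fingertips at about 36–40 mm/s. The contact force was about 8 N at the foot, where the tool had to lean for reach, and about 3 N for the rest of the climb. The last image puts its middle at fixture x = 0.069, which matches the seat. It stayed there when I let go.
- **Keeper bolt:** I pushed the blue tab with closed fingers until it stopped moving, at about 7–8 N. The tab face measured y = -0.0796 against a target of -0.080. The bolt tip measured y = -0.0067 against -0.005, which is within the 2 mm camera accuracy.
- **Hand and bystanders:** The hand ended about 0.24 m above the bench, touching nothing, with no contact force beyond sensor noise. In the last wrist image, the cup, spool, stepper and both look-alikes looked undisturbed. The mouse and terminal block weren't checked again after the first image, but the arm did not go near them.

The first rough fixture position from the top camera was about 11 mm off the wrist-camera one. I used the wrist-camera position, and the sleeve's position during the push agreed with it. No check failed.

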